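Empty the used caps through the spring flap of the return hopper

ROBOT

A 6-joint arm with a two-finger parallel gripper is mounted at the origin on a cart in front of the work surface, level with it; the furniture and walls round the work are solid. World frame = base frame: x ahead of the robot, y to its left, z up, the work surface at z = 0. Lengths are in m, angles in rad, forces in N, time in s.
With the tool pointing down it reaches from about 0.35 to 0.975 m from the base axis. Payload 4.9 kg.
Tool frame: the origin (TCP) lies midway between the tips of the shut fingers; the grasp point (between the pads) lies 19 mm behind it (manip.pinch_z is the distance from the TCP to the grasp point, in m); z points along the fingers, y is the direction in which the jaws open and shut (so a half turn about z gives the same grasp; the last joint's range is limited). The gripper opens to 85 mm and grips with 20 to 120 N. Pads are 22 mm wide; open, the fingers measure 114 mm over their backs; the gripper's body (76 mm by 85 mm) begins 54 mm behind the grasp point. The pads swing forward as they close: fully open they stand 13 mm farther back than shut.
Start: joints at [-0.119, 0.053, 1.613, -0, 1.476, -0.119], TCP at [0.625, 0, 0.231] pointing down, gripper open.
Joint ranges: [-3.01, 3.01], [-1.01, 2.22], [0.06, 2.58], [-1.02, 4.17], [0.09, 2.62], [-3.14, 3.14]. Speed limits (rad/s): [2.57, 2.57, 3.14, 3.14, 3.14, 3.14].

INTERFACE

Orientations are given as a unit quaternion [w, x, y, z].
In Python, from plant import manip gives the robot as it stands.
- The arm moves only by the tool drive_tool, never from a script. Its argument "commands" is text: rows parted by semicolons, each of 5 numbers parted by spaces: the finger opening in mm, from 0 to 85.4, then the shift along the tool's x, y, z in units of 30 mm (1.0 is 30 mm), then the turn about the tool's z in degrees. A call has exactly 8 rows; each row shifts and turns the commanded pose from where the row before left it, along the tool's axes as they then stand; what a row does not reach is not made up. A row lasts 1/8 s, in which the tool goes at most 62.5 mm and 10.7 degrees, less where a joint would pass 70% of its speed; a pose out of reach is approached as far as the arm can. A call is refused whole if a number of a shift passes 1 or a number of a turn 10.7, either way. A call with a gripper value outside its range is refused whole. The fingers move at their own pace and stop on an object; the grip force is fixed at half the most. Time passes only in rows, so rows that do not move let the fingers close, or fill a call up. It gives the time, the measured TCP pose, the force and the opening at its end, in the units of the state.
- manip.state(): the state, without advancing time (a new reading comes with each control period).
- manip.grab_frame(name): name is "scene" or "side" or "wrist"; returns the picture (400x640x3 uint8, red, green, blue); there is no depth.
- manip.camera_params(name): a dict with "fx", "fy", "cx", "cy" (pixels), "xyz" and "orientation" of the camera in the world. Camera axes: x right, y down, z forward; pixel columns grow to the right and rows downward; lengths in m; the calibration is good to about 2 mm. A picture is of the moment at which its call begins: read the wrist's pose just before it. camera_params takes no time and is no camera call; for the wrist camera it gives the pose at the moment of the call.
- manip.job_done(): hands the job in, once; it reports no verdict.
The state is a dict: "time": time; "joint_pos": joint angles; "joint_vel": joint speeds; "joint_efforts": joint torques, N m; "tool_pos": TCP position; "tool_rot": TCP orientation; "contact_force": force on the tool from outside, world axes, zero at the start; "ft_torque": the same for the moment, N m; "gripper_width": opening from 0.0 (shut) to 1.0 (fully open).
Only numpy, scipy, OpenCV 4.12 (cv2) and the standard library are available. Lean on these libraries where they do the work, as an engineer would, in place of code of your own. Each camera call takes 0.05 s, during which the arm holds its last target. There are 200 camera calls.

TASK

Pick up the scoop that holds the orange caps, push the spring flap of the return hopper open with the scoop's lip and tip both orange caps through it into the hopper. Then let the flap spring shut and set the empty scoop down upright on the bench. Push the flap with the scoop, never with the gripper, and leave the scoop with the blue caps where it is.

Things in the scene. Friction and masses are not known exactly. Their poses are not given: they have to be found in the camera images.
- orange_scoop_grip (a point): White scoop tray with two orange caps, 110 long (x) x 60 wide, floor 4 thick, sides 24 high, 80 g. Front end (-x, toward the left and the robot at first): open lip, no wall. Back end (+x): upright grip tab 10 thick (x), 36 wide (y), standing free from 26 to 100 above the underside. This point: middle of the tab's free part, 74 above the underside, 105 behind the lip. z up. Caps slide out when the floor slopes 35 degrees; 45 to 50 empties it.
- blue_scoop_grip (a point): The same point on a like scoop that holds two blue caps: a bystander that stays where it is.
- orange_cap_a_centre (a point): Centre of the front orange cap, a disc 34 in diameter and 14 high, 12 g, lying loose on the scoop's floor.
- orange_cap_b_centre (a point): Centre of the rear orange cap, a like disc lying behind the first.
- hopper: Fixed grey return hopper, clear front wall (-x, toward the left and the robot), 120 (x) x 104 (y) x 115 high, walls 4; origin at the centre of its underside, z up. Top opening: x -46 to +46, y -41 to +41, closed by the yellow flap, flush with the top. The scoop comes in over the +x side (away from the robot and to the right), lip pointing to the hopper's -x.
- hopper_flap (a joint): Yellow flap, hinged along y at the hopper's x = +44, z = 115 (far side, dark hinge rod), 84 long toward -x; 0 = shut, 1.35 rad = free edge hanging down inside. Spring: 0.05 N m at 0, 0.1 at 0.9 (1 to 2 N at the lip); caps alone do not open it. With the scoop's lip 50 past the hinge, turn the scoop lip-down about the hinge line; caps pass at 0.6 to 0.8 rad.
Not all that is in view belongs to the job. What is shaped like the part that bears orange_cap_a_centre but green or yellow is not meant.

How it is judged:
By the outcome, as a careful person would: the job done as asked, in the order asked, and still so for the second after the job is handed in, with the robot touching nothing.
It also fails if it takes over 64 s, if anything falls off the work surface, if the arm or the gripper's body presses on something with over 40 N, if the wrist force passes 120 N, or if a joint passes its speed limit or range.

## Working session

There is one attempt and no reset: what is moved stays moved. The work goes in short steps, Python scripts to look and compute and a tool call to move; the robot and the scene stay as the last step left them, time stands still between calls to the robot, and variables do not carry over. Pictures are saved under pics/ and viewed, about 8 in all and at most 12, crops included, and the job is handed in when it is done.

Besides the shell and the picture viewer there is one more tool, called after ">>>" in YAML: its name, and indented under it one key for each argument. drive_tool: Moves the arm, as the interface text tells. Its arguments: {"type":"object","properties":{"commands":{"type":"string"}},"required":["commands"]}

```bash
ls; mkdir -p pics
cat > h.py <<'E'
from plant import manip
import numpy as np, cv2
from scipy.spatial.transform import Rotation as R
def rot(q): return R.from_quat([q[1],q[2],q[3],q[0]]).as_matrix()
def grab(n,f):
    c=manip.camera_params(n); im=manip.grab_frame(n)
    cv2.imwrite(f'pics/{f}.png',cv2.cvtColor(im,cv2.COLOR_RGB2BGR)); return im,c
def ray(c,u,v):
    d=rot(c['orientation'])@np.array([(u-c['cx'])/c['fx'],(v-c['cy'])/c['fy'],1.]); return np.array(c['xyz']),d/np.linalg.norm(d)
def onz(c,u,v,z):
    o,d=ray(c,u,v); return o+d*(z-o[2])/d[2]
def proj(c,p):
    q=rot(c['orientation']).T@(np.array(p)-c['xyz']); return q[0]/q[2]*c['fx']+c['cx'],q[1]/q[2]*c['fy']+c['cy']
E
python3 - <<'E'
from h import *
np.set_printoptions(precision=4,suppress=True)
for n in ['scene','side','wrist']:
    im,c=grab(n,n+'0'); print(n,c)
print(manip.state(), manip.pinch_z, [a for a in dir(manip) if a[0]!='_'])
E
```

```text
pics
scene {'fx': 424.37848360059496, 'fy': 424.37848360059496, 'cx': 315.3747382695403, 'cy': 191.87429193713538, 'xyz': array([0.0933, 0.4729, 0.6251]), 'orientation': array([ 0.1407, -0.2722,  0.8519, -0.4248])}
side {'fx': 515.6101611301054, 'fy': 515.6101611301054, 'cx': 319.03747760222996, 'cy': 200.79146621779012, 'xyz': array([0.4367, 0.6476, 0.5567]), 'orientation': array([ 0.0229, -0.0345,  0.8726, -0.4867])}
wrist {'fx': 301.1226425533154, 'fy': 301.1226425533154, 'cx': 315.0838650967016, 'cy': 193.89667953318767, 'xyz': array([0.6252, 0.0686, 0.3726]), 'orientation': array([ 0.1379,  0.9904,  0.0005, -0.0012])}
{'time': 0.15, 'joint_pos': array([-0.119 ,  0.0532,  1.614 , -0.0001,  1.476 , -0.119 ]), 'joint_vel': array([ 0.0012, -0.0015, -0.0063, -0.0005, -0.0002,  0.0006]), 'joint_efforts': array([  0.0005, -39.4242, -37.0722,  -0.0001,   0.0046,   0.0001]), 'tool_pos': array([0.6245, 0.    , 0.2303]), 'tool_rot': array([-0.0006,  0.7071,  0.7071, -0.0005]), 'contact_force': array([ 0.4429,  0.9074, -0.2821]), 'ft_torque': array([ 0.0892, -0.0354,  0.0447]), 'gripper_width': 0.9993870924419351} 0.0187 ['IKError', 'camera_params', 'grab_frame', 'job_done', 'pinch_z', 'state']
```

View pics/scene0.png

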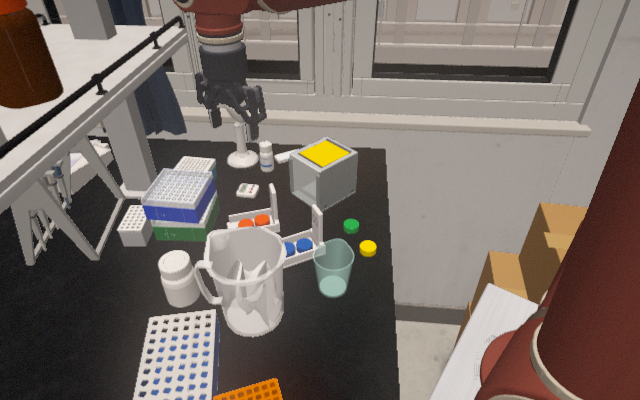

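View pics/side0.png

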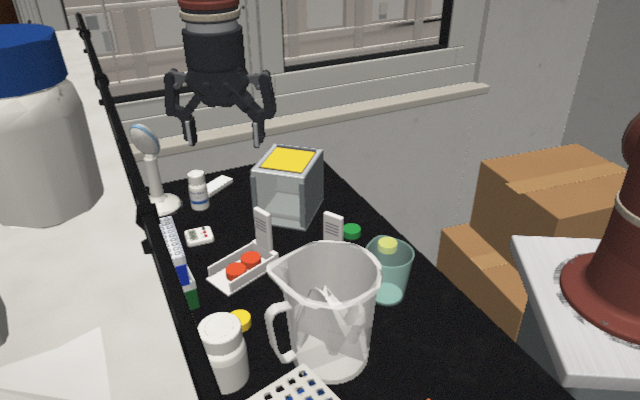

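Run:
```python
from h import *
np.set_printoptions(precision=4,suppress=True)
cs,cd=manip.camera_params('scene'),manip.camera_params('side')
def tri(a,b):
    o1,d1=ray(cs,*a);o2,d2=ray(cd,*b)
    A=np.stack([d1,-d2],1);t=np.linalg.lstsq(A,o2-o1,rcond=None)[0]
    p,q=o1+t[0]*d1,o2+t[1]*d2; return (p+q)/2,np.linalg.norm(p-q)
print('tab top',tri((273,188),(262,210)))
print('blue tab top',tri((317,209),(333,214)))
for n,c in(('scene',cs),('side',cd)):
    im=cv2.imread(f'pics/{n}0.png');h=cv2.cvtColor(im,cv2.COLOR_BGR2HSV)
    for nm,lo,hi in(('orange',(2,150,120),(14,255,255)),('yellow',(24,150,120),(34,255,255)),('blue',(100,150,90),(120,255,255))):
        m=cv2.inRange(h,lo,hi);k,l,s,ce=cv2.connectedComponentsWithStats(m)
        for i in range(1,k):
            if s[i,4]>60: print(n,nm,ce[i],s[i],onz(c,*ce[i],.115 if nm=='yellow' else .018))
big=[]
for n,(x,y,w,hh) in(('scene',(210,130,160,150)),('side',(195,130,160,170))):
    im=cv2.imread(f'pics/{n}0.png')[y:y+hh,x:x+w];big.append(cv2.resize(im,(400,int(400*hh/w)),interpolation=cv2.INTER_CUBIC))
H=max(b.shape[0] for b in big)
cv2.imwrite('pics/c1.png',np.hstack([cv2.copyMakeBorder(b,0,H-b.shape[0],0,0,0) for b in big]))
```

```text
tab top (array([ 0.5928, -0.061 ,  0.0944]), np.float64(0.0023182100561263646))
blue tab top (array([ 0.4746, -0.0559,  0.0955]), np.float64(0.0020170408990424576))
scene orange [6.073 6.573] [  0   0  16  15 178] [ 3.112  -0.6132  0.018 ]
scene orange [261.3286 219.7643] [255 214  14  12 140] [ 0.6077 -0.0311  0.018 ]
scene orange [245.2526 222.6   ] [238 219  15   8  95] [ 0.6301 -0.0038  0.018 ]
scene orange [531.0836 382.2807] [511 361  49  39 538] [0.0325 0.0169 0.018 ]
scene yellow [324.     153.0281] [300 141  49  26 675] [ 0.564  -0.2091  0.115 ]
scene yellow [367.5    247.7563] [359 240  18  17 238] [0.3287 0.0003 0.115 ]
scene blue [149.8741 212.2444] [143 206  15  14 135] [0.8309 0.094  0.018 ]
scene blue [304.0451 243.9398] [297 239  15  11 133] [ 0.4852 -0.0243  0.018 ]
scene blue [289.0282 247.2676] [285 243   9  11  71] [0.5044 0.001  0.018 ]
side orange [242.5893 264.3631] [226 251  35  30 504] [ 0.6222 -0.0126  0.018 ]
side yellow [287.9706 159.3439] [261 148  53  24 849] [ 0.5689 -0.2089  0.115 ]
side yellow [242.1944 315.5889] [230 309  21  17 180] [0.5689 0.2026 0.115 ]
side blue [17.0257 55.1466] [   0   24   54   74 2101] [ 1.7169 -1.1684  0.018 ]
side blue [182.3204 274.7017] [175 265  14  21 181] [0.7141 0.0209 0.018 ]
```

View pics/c1.png

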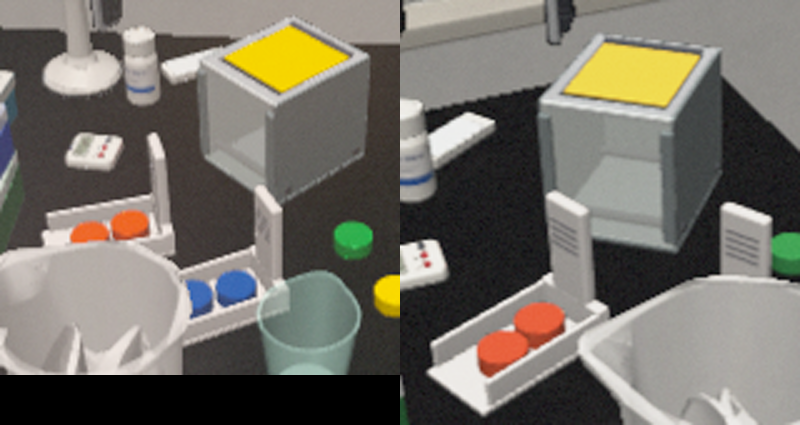

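View pics/wrist0.png

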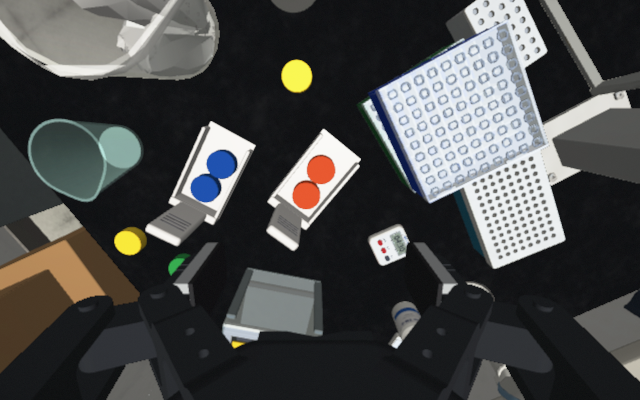

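Run:
```python
from h import *
np.set_printoptions(precision=4,suppress=True)
cs,cd=manip.camera_params('scene'),manip.camera_params('side')
def tri(a,b):
    o1,d1=ray(cs,*a);o2,d2=ray(cd,*b)
    A=np.stack([d1,-d2],1);t=np.linalg.lstsq(A,o2-o1,rcond=None)[0]
    p,q=o1+t[0]*d1,o2+t[1]*d2; return (p+q)/2,np.linalg.norm(p-q)
big=[]
for n,c,(x,y,w,hh) in(('scene',cs,(280,130,85,80)),('side',cd,(245,135,85,90))):
    im=cv2.imread(f'pics/{n}0.png');h=cv2.cvtColor(im,cv2.COLOR_BGR2HSV)
    m=np.zeros(im.shape[:2],np.uint8);m[130:180,255:355]=255
    m&=cv2.inRange(h,(22,130,100),(36,255,255))
    k=cv2.findContours(m,0,cv2.CHAIN_APPROX_NONE)[0];k=max(k,key=cv2.contourArea)
    P=np.float32([onz(c,*q[0],.115)[:2]*1000 for q in k]);r=cv2.minAreaRect(P);print(n,r,cv2.boxPoints(r))
    big.append(cv2.resize(im[y:y+hh,x:x+w],(400,int(400*hh/w)),interpolation=cv2.INTER_CUBIC))
    print([onz(c,*q,.115) for q in ([(291,156),(325,140),(356,152),(319,167)] if n=='scene' else [(253,168),(278,145),(323,149),(310,176)])])
H=max(b.shape[0] for b in big)
cv2.imwrite('pics/c2.png',np.hstack([cv2.copyMakeBorder(b,0,H-b.shape[0],0,0,0) for b in big]))
print('sill corner',tri((588,130),(488,86)))
for q in[(240,147),(300,148),(385,150),(390,230),(397,310)]: print('edge',onz(cs,*q,0))
for q in[(327,165),(300,168)]: print('edge side',onz(cd,*q,0))
```

```text
scene ((565.1900024414062, -210.82681274414062), (86.66268920898438, 79.66590881347656), 78.24508666992188) [[ 517.3647 -245.1344]
 [ 595.3599 -261.3644]
 [ 613.0153 -176.5192]
 [ 535.0201 -160.2892]]
[array([ 0.6179, -0.1559,  0.115 ]), array([ 0.5958, -0.2591,  0.115 ]), array([ 0.5065, -0.2546,  0.115 ]), array([ 0.54  , -0.1554,  0.115 ])]
side ((568.8860473632812, -210.4686279296875), (88.42013549804688, 79.80347442626953), 77.8707504272461) [[ 520.5858 -245.3077]
 [ 598.6077 -262.0758]
 [ 617.1863 -175.6296]
 [ 539.1644 -158.8615]]
[array([ 0.6279, -0.1702,  0.115 ]), array([ 0.5969, -0.2693,  0.115 ]), array([ 0.5067, -0.2575,  0.115 ]), array([ 0.5214, -0.1476,  0.115 ])]
sill corner (array([ 0.0926, -0.7457,  0.0814]), np.float64(0.0011889745238147017))
edge [ 0.8865 -0.252   0.    ]
edge [ 0.7418 -0.3461  0.    ]
edge [ 0.5382 -0.4746  0.    ]
edge [ 0.3693 -0.1825  0.    ]
edge [0.2593 0.0006 0.    ]
edge side [ 0.5092 -0.4098  0.    ]
edge side [ 0.57   -0.3907  0.    ]
```

View pics/c2.png

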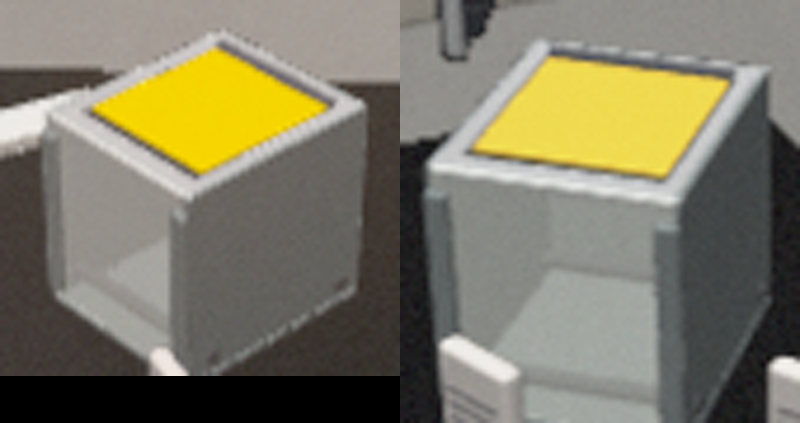

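Run:
```python
from h import *
np.set_printoptions(precision=4,suppress=True)
c=manip.camera_params('wrist')
im=cv2.imread('pics/wrist0.png');h=cv2.cvtColor(im,cv2.COLOR_BGR2HSV)
m=cv2.inRange(h,(2,150,90),(14,255,255));k,l,s,ce=cv2.connectedComponentsWithStats(m)
for i in range(1,k):
    if s[i,4]>100: print('or',ce[i],s[i],onz(c,*ce[i],.018))
for i,m2 in enumerate([m]):
    cc=cv2.HoughCircles(cv2.GaussianBlur(m2,(5,5),0),cv2.HOUGH_GRADIENT,1,15,param1=100,param2=8,minRadius=10,maxRadius=18)
    print(cc)
    for q in cc[0][:4]: print(onz(c,q[0],q[1],.018))
w=cv2.inRange(h,(0,0,150),(180,60,255));m3=np.zeros_like(w);m3[120:255,262:365]=255;w=(w&m3)|m
k=max(cv2.findContours(w,0,cv2.CHAIN_APPROX_NONE)[0],key=cv2.contourArea)
a=cv2.approxPolyDP(k,4,True)[:,0];
for q in a: print('c',q,onz(c,*q,.024),onz(c,*q,.1))
x,y=255,115
cv2.imwrite('pics/c3.png',cv2.resize(im[y:y+150,x:x+125],None,fx=4,fy=4,interpolation=cv2.INTER_CUBIC))
```

```text
or [313.3829 181.5895] [ 293  156   42   53 1196] [ 0.6224 -0.0166  0.018 ]
[[[306.5 194.5  13.6]
  [320.5 168.5  13.6]]]
[ 0.6139 -0.0329  0.018 ]
[ 0.6309 -0.0005  0.018 ]
c [360 158] [0.6767 0.0131 0.024 ] [0.6655 0.0252 0.1   ]
c [322 129] [0.6323 0.0461 0.024 ] [0.6307 0.051  0.1   ]
c [268 202] [ 0.5673 -0.0407  0.024 ] [ 0.58   -0.0169  0.1   ]
c [275 207] [ 0.5756 -0.0471  0.024 ] [ 0.5864 -0.0219  0.1   ]
c [278 194] [ 0.5798 -0.0306  0.024 ] [ 0.5897 -0.009   0.1   ]
c [308 217] [ 0.6158 -0.06    0.024 ] [ 0.6178 -0.032   0.1   ]
```

View pics/c3.png

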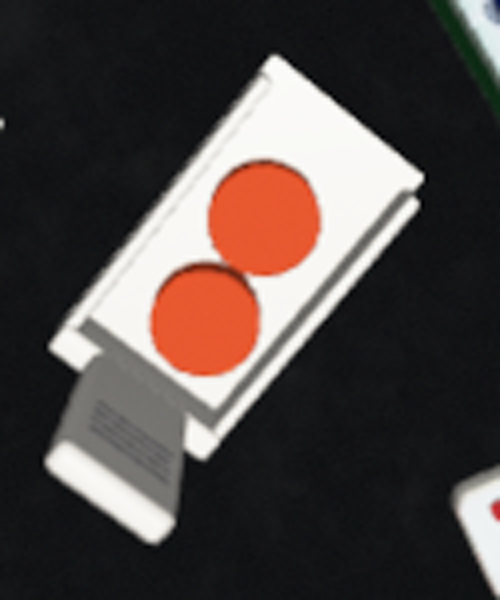

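Run:
```python
from h import *
np.set_printoptions(precision=4,suppress=True)
c=manip.camera_params('wrist')
f=lambda u,v,z:onz(c,255+u/4,115+v/4,z)
tt=f(111,490,.1);print('tabtop',tt, 'width',np.linalg.norm(f(47,460,.1)-f(153,543,.1)))
LB,RB=f(50,348,.024),f(203,460,.024); LF,RF=f(272,57,.004),f(423,180,.004)
print(LB,RB,LF,RF,'w',np.linalg.norm(LB-RB),np.linalg.norm(LF-RF))
b,l=(LB+RB)/2,(LF+RF)/2; d=(l-b)[:2]; print('len',np.linalg.norm(d),'ang',np.degrees(np.arctan2(d[1],d[0])))
for p,q in((LB,RB),(LF,RF),(f(47,460,.1),f(153,543,.1))): e=(q-p)[:2];print('perp ang',np.degrees(np.arctan2(e[1],e[0]))+90)
d/=np.linalg.norm(d); print('tab from back', b[:2]+d*.005, 'tab from lip',l[:2]-d*.105)
for p,q in (((0.6139,-.0329),(0.6309,-.0005)),): print('cap')
```

```text
tabtop [ 0.5929 -0.0534  0.1   ] width 0.0337366311425791
[ 0.5667 -0.0407  0.024 ] [ 0.6129 -0.0772  0.024 ] [0.6339 0.0445 0.004 ] [0.6807 0.0074 0.004 ] w 0.058830513275960485 0.05976134380528889
len 0.10850015850464326 ang 51.52659973704536
perp ang 51.650944955096975
perp ang 51.6019768075913
perp ang 48.888745363876154
tab from back [ 0.5929 -0.055 ] tab from lip [ 0.592  -0.0562]
cap
```

>>> drive_tool:
  commands: "85 -0.92 -0.53 0 0; 85 -0.91 -0.54 0 0; 85 0 0 0.8 9.6; 85 0 0 0.8 9.6; 85 0 0 0.8 9.6; 85 0 0 0.8 9.6; 85 0 0 0 0; 85 0 0 0 0"

```text
time: 1.15
tool_pos: [0.5933, -0.055, 0.1361]
tool_rot: [0.0, 0.9, 0.436, 0.0]
contact_force: [-0.4, 0.2, 0.0]
gripper_width: 0.999
```

```bash
cat >> h.py <<'E'
np.set_printoptions(precision=4,suppress=True)
def st():
    s=manip.state(); M=rot(s['tool_rot']); j=np.degrees(np.arctan2(M[1,1],M[0,1]))
    print('t',round(s['time'],2),'tcp',s['tool_pos'],'pinch',s['tool_pos']-M[:,2]*manip.pinch_z,'jaw',round(j,2),'zax',M[:,2],'F',s['contact_force'],'T',s['ft_torque'],'w',round(s['gripper_width'],3)); return s,M
def move(p,M,tcp):
    d=M.T@(np.array(p)-tcp)/.03; print('units xyz',d)
E
python3 - <<'E'
from h import *
s,M=st(); move((.5925,-.055,.055),M,s['tool_pos'])
E
```

```text
t 1.15 tcp [ 0.5933 -0.055   0.1361] pinch [ 0.5933 -0.055   0.1548] jaw -38.26 zax [ 0.0009 -0.0002 -1.    ] F [-0.3823  0.2119  0.013 ] T [-0.0054  0.0004  0.0398] w 0.999
units xyz [-0.0184 -0.0232  2.7047]
```

>>> drive_tool:
  commands: "85 0 0 0.9 0; 85 0 0 0.9 0; 85 0 0 0.9 0; 85 0 0 0 0; 20 0 0 0 0; 20 0 0 0 0; 20 0 0 0 0; 20 0 0 0 0"

```text
time: 2.15
tool_pos: [0.5941, -0.0552, 0.0561]
tool_rot: [0.001, 0.9, 0.435, 0.001]
contact_force: [-0.2, -0.5, 5.7]
gripper_width: 0.411
```

Run:
```python
from h import *
s,M=st()
```

```text
t 2.15 tcp [ 0.5941 -0.0552  0.0561] pinch [ 0.5941 -0.0552  0.0748] jaw -38.39 zax [ 0.0028 -0.0007 -1.    ] F [-0.2331 -0.545   5.6794] T [0.0622 0.2082 0.0256] w 0.411
```

Run:
```python
from h import *
cs,cd=manip.camera_params('scene'),manip.camera_params('side')
for q in[(588,130),(450,123),(390,120)]: print('scene',onz(cs,*q,.081))
for q in[(488,86),(400,102),(330,117),(280,127)]: print('side',onz(cd,*q,.081))
print(proj(cs,(.532,-.375,.15)),proj(cd,(.532,-.375,.15)))
```

```text
scene [ 0.0924 -0.7453  0.081 ]
scene [ 0.4032 -0.5773  0.081 ]
scene [ 0.5448 -0.5005  0.081 ]
side [ 0.0922 -0.7486  0.081 ]
side [ 0.3375 -0.6116  0.081 ]
side [ 0.5086 -0.5013  0.081 ]
side [ 0.619  -0.4346  0.081 ]
(np.float64(373.376824064007), np.float64(115.51828395041225)) (np.float64(315.2102128570782), np.float64(109.20674378176832))
```

>>> drive_tool:
  commands: "20 0 0 -0.5 0; 20 0 0 -0.7 0; 20 0 0 -0.8 0; 20 0 0 -0.8 0; 20 0 0 -0.8 0; 20 0 0 -0.8 0; 20 0 0 -0.8 0; 20 0 0 -0.5 0"

```text
time: 3.15
tool_pos: [0.5934, -0.055, 0.2281]
tool_rot: [0.001, 0.9, 0.435, 0.001]
contact_force: [0.3, 0.7, -0.8]
gripper_width: 0.411
```

Run:
```python
from h import *
s,M=st(); grab('side','side1'); grab('scene','scene1')
a=cv2.imread('pics/side1.png')[60:340,130:450];b=cv2.imread('pics/scene1.png')[60:340,150:470]
cv2.imwrite('pics/c4.png',cv2.resize(np.hstack([a,b]),None,fx=1.25,fy=1.25))
```

```text
t 3.15 tcp [ 0.5934 -0.055   0.2281] pinch [ 0.5933 -0.055   0.2468] jaw -38.4 zax [ 0.0029 -0.0006 -1.    ] F [ 0.2587  0.6742 -0.783 ] T [-0.0375 -0.0168 -0.0274] w 0.411
```

View pics/c4.png

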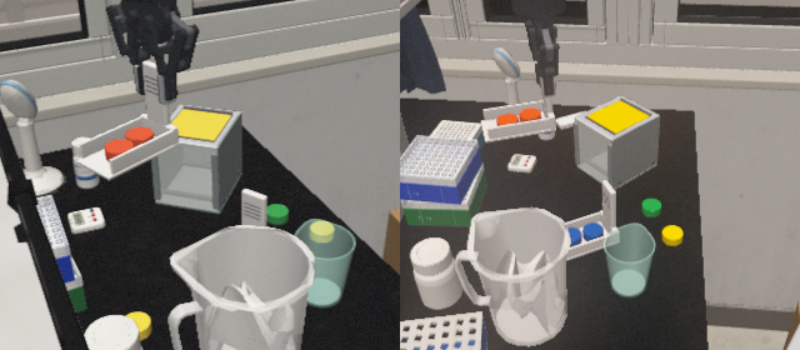

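>>> drive_tool:
  commands: "20 0 0 0 -8.8; 20 0 0 0 -8.8; 20 0 0 0 -8.9; 20 -0.4 0.2 0 0; 20 -0.8 0 0 0; 20 -0.9 0 0 0; 20 -0.95 0 0 0; 20 -0.95 0 0 0"

```text
time: 4.25
tool_pos: [0.5735, -0.1752, 0.2246]
tool_rot: [-0.0, 0.778, 0.629, -0.0]
contact_force: [-0.3, -1.0, -0.6]
gripper_width: 0.417
```

>>> drive_tool:
  commands: "20 -0.95 0 0 0; 20 -0.95 0 0 0; 20 -0.95 0 0 0; 20 -0.95 0 0 0; 20 -0.95 0 0 0; 20 -0.95 0 0 0; 20 -0.95 0 0 0; 20 -0.6 0 0 0"

```text
time: 5.25
tool_pos: [0.5283, -0.3881, 0.2245]
tool_rot: [-0.0, 0.778, 0.629, -0.0]
contact_force: [0.1, 0.0, -0.2]
gripper_width: 0.414
```

```bash
cat >> h.py <<'E'
HC=np.array([.5674,-.2087,0]); u=np.array([np.cos(np.radians(78.05)),np.sin(np.radians(78.05)),0]); HR=np.stack([-u,np.cross([0,0,1],-u),[0,0,1]])
def hop(p): return HR@(np.array(p)-HC)
E
python3 - <<'E'
from h import *
s,M=st(); print('pinch in hopper', hop(s['tool_pos']-M[:,2]*manip.pinch_z))
grab('side','side2'); grab('scene','scene2')
a=cv2.imread('pics/side2.png')[60:260,200:400];b=cv2.imread('pics/scene2.png')[40:240,230:430]
cv2.imwrite('pics/c5.png',cv2.resize(np.hstack([a,b]),None,fx=2,fy=2))
E
```

```text
t 5.25 tcp [ 0.5283 -0.3881  0.2245] pinch [ 0.5283 -0.3881  0.2432] jaw -12.1 zax [-0.0009  0.0005 -1.    ] F [ 0.105   0.0438 -0.2204] T [0.0114 0.0346 0.025 ] w 0.414
pinch in hopper [ 0.1836 -0.0011  0.2432]
```

View pics/c5.png

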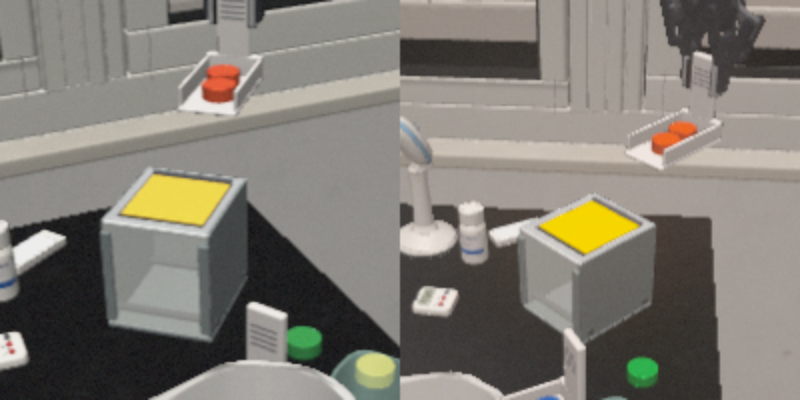

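>>> drive_tool:
  commands: "20 0 0.04 0.7 0; 20 0 0 0.8 0; 20 0 0 0.9 0; 20 0 0 0.7 0; 20 0.3 0 0 0; 20 0.3 0 0 0; 20 0 0 0 0; 20 0 0 0 0"

```text
time: 6.35
tool_pos: [0.5344, -0.37, 0.1338]
tool_rot: [0.002, 0.777, 0.63, -0.0]
contact_force: [-2.1, -4.4, -0.9]
gripper_width: 0.41
```

Run:
```python
from h import *
s,M=st(); print('pinch in hopper', hop(s['tool_pos']-M[:,2]*manip.pinch_z))
```

```text
t 6.35 tcp [ 0.5344 -0.37    0.1338] pinch [ 0.5344 -0.3699  0.1525] jaw -11.9 zax [ 0.0013 -0.0029 -1.    ] F [-2.1321 -4.3558 -0.8916] T [-0.8942  0.4409  0.0251] w 0.41
pinch in hopper [0.1645 0.0011 0.1525]
```

>>> drive_tool:
  commands: "20 0.07 0 -0.12 0; 20 0.07 0 -0.12 0; 20 0.07 0 -0.11 0; 20 0.08 0 -0.11 0; 20 0.08 0 -0.11 0; 20 0.08 0 -0.11 0; 20 0.08 0 -0.1 0; 20 0.09 0 -0.1 0"

```text
time: 7.35
tool_pos: [0.5381, -0.3505, 0.1589]
tool_rot: [0.0, 0.777, 0.63, 0.0]
contact_force: [-0.6, -3.4, -3.1]
gripper_width: 0.411
```

Run:
```python
from h import *
s,M=st(); print('pinch in hopper', hop(s['tool_pos']-M[:,2]*manip.pinch_z))
grab('side','side3'); grab('scene','scene3')
a=cv2.imread('pics/side3.png')[60:260,200:400];b=cv2.imread('pics/scene3.png')[40:240,230:430]
cv2.imwrite('pics/c6.png',cv2.resize(np.hstack([a,b]),None,fx=2,fy=2))
```

```text
t 7.35 tcp [ 0.5381 -0.3505  0.1589] pinch [ 0.5381 -0.3505  0.1776] jaw -11.9 zax [ 0.0003  0.0001 -1.    ] F [-0.5641 -3.3647 -3.1018] T [-1.2113  0.4111  0.0711] w 0.411
pinch in hopper [0.1449 0.0007 0.1776]
```

View pics/c6.png

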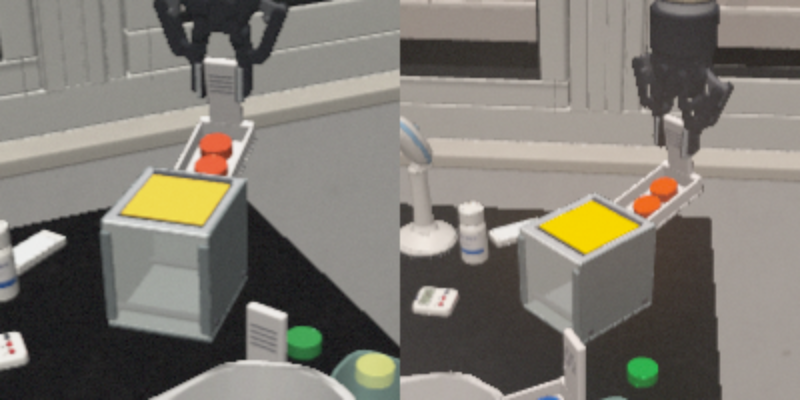

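>>> drive_tool:
  commands: "20 0.11 0 -0.1 0; 20 0.11 0 -0.1 0; 20 0.11 0 -0.1 0; 20 0 0 0 0; 20 -0.3 0 0 0; 20 -0.5 0 -0.3 0; 20 0 0 -0.9 0; 20 0 0 -0.8 0"

```text
time: 8.45
tool_pos: [0.535, -0.3654, 0.2292]
tool_rot: [-0.0, 0.777, 0.63, 0.001]
contact_force: [0.0, 0.6, -1.5]
gripper_width: 0.412
```

Run:
```python
from h import *
s,M=st(); print('pinch in hopper', hop(s['tool_pos']-M[:,2]*manip.pinch_z))
grab('side','side4'); grab('scene','scene4')
for n in('side4','scene4'):
    c=manip.camera_params(n[:-1]); im=cv2.imread(f'pics/{n}.png');h=cv2.cvtColor(im,cv2.COLOR_BGR2HSV)
    m=cv2.inRange(h,(2,150,90),(14,255,255));k,l,st_,ce=cv2.connectedComponentsWithStats(m)
    for i in range(1,k):
        if st_[i,4]>60: print(n,ce[i],st_[i])
# predicted lip corners / cap px for theta
P=hop(s['tool_pos']-M[:,2]*manip.pinch_z)
for th in(18,24,30):
    t=np.radians(th);f=lambda x,y,z:HR.T@(P+np.array([(x-.105)*np.cos(t)-(z-.075)*np.sin(t),y,(x-.105)*np.sin(t)+(z-.075)*np.cos(t)]))+HC
    print(th,[np.round(proj(manip.camera_params(n),f(x,y,0))) for n in('side','scene') for x,y in((0,.03),(0,-.03))], f(0,0,0)[2])
a=cv2.imread('pics/side4.png')[60:210,220:370];b=cv2.imread('pics/scene4.png')[40:190,250:400]
cv2.imwrite('pics/c7.png',cv2.resize(np.hstack([a,b]),None,fx=2.6,fy=2.6,interpolation=cv2.INTER_CUBIC))
```

```text
t 8.45 tcp [ 0.535  -0.3654  0.2292] pinch [ 0.535  -0.3654  0.2479] jaw -11.95 zax [ 0.001   0.0009 -1.    ] F [ 0.0182  0.5772 -1.468 ] T [-0.0204 -0.0618 -0.0069] w 0.412
pinch in hopper [0.16   0.0007 0.2479]
side4 [308.8804 104.1114] [300  91  18  27 368]
scene4 [11.1464  5.891 ] [  0   0  27  16 321]
scene4 [557.4606  51.1831] [ 513    0   97  161 4129]
scene4 [518.5571  93.9214] [509  77  22  33 140]
scene4 [364.6301 108.1829] [354  98  22  23 246]
scene4 [524.1889 115.8444] [518 107  16  20  90]
scene4 [558.4792 138.5208] [551 127  19  24  96]
scene4 [568.8046 275.3551] [ 478  147  162  208 6961]
scene4 [492.9885 242.2176] [480 220  23  42 262]
scene4 [513.1903 343.6191] [ 463  294   92   95 3311]
scene4 [620.9757 357.2528] [597 342  43  28 617]
scene4 [575.6896 386.2591] [ 519  360  115   40 1598]
scene4 [507.25   391.1149] [493 383  26  17 148]
18 [array([288., 126.]), array([316., 129.]), array([339., 125.]), array([358., 134.])] 0.14411691481027866
24 [array([290., 127.]), array([318., 131.]), array([343., 126.]), array([361., 135.])] 0.13666968109563057
30 [array([292., 128.]), array([320., 131.]), array([346., 127.]), array([364., 136.])] 0.13044103265795176
```

View pics/c7.png

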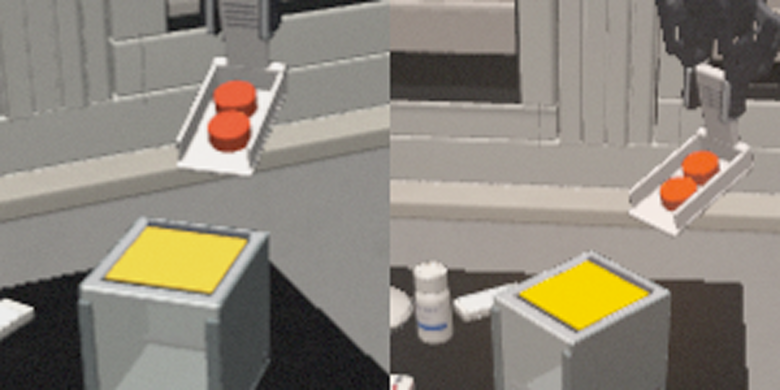

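>>> drive_tool:
  commands: "20 0.5 0.02 0.2 0; 20 0.67 0 0.3 0; 20 0.44 0 0.19 0; 20 0.44 0 0.19 0; 20 0.44 0 0.19 0; 20 0.44 0 0.18 0; 20 0.44 0 0.18 0; 20 0 0 0 0"

```text
time: 9.55
tool_pos: [0.5564, -0.2644, 0.184]
tool_rot: [-0.001, 0.776, 0.631, 0.0]
contact_force: [-0.1, 0.8, 0.0]
gripper_width: 0.411
```

Run:
```python
from h import *
s,M=st(); print('pinch in hopper', hop(s['tool_pos']-M[:,2]*manip.pinch_z))
grab('side','side5'); grab('scene','scene5')
for n in('side5','scene5'):
    im=cv2.imread(f'pics/{n}.png');h=cv2.cvtColor(im,cv2.COLOR_BGR2HSV)
    for nm,lo,hi in (('or',(2,150,90),(14,255,255)),('ye',(22,130,80),(36,255,255))):
      m=cv2.inRange(h,lo,hi);k,l,q,ce=cv2.connectedComponentsWithStats(m)
      for i in range(1,k):
        if q[i,4]>60 and 220<ce[i][0]<400 and ce[i][1]<230: print(n,nm,ce[i],q[i])
```

```text
t 9.55 tcp [ 0.5564 -0.2644  0.184 ] pinch [ 0.5564 -0.2644  0.2027] jaw -11.82 zax [-0.0009  0.0014 -1.    ] F [-0.0614  0.8399  0.0484] T [ 0.2083 -0.0358  0.0027] w 0.411
pinch in hopper [0.0568 0.0008 0.2027]
side5 or [292.8727 146.8218] [283 132  20  31 432]
side5 ye [307.9079 159.2105] [300 151  15  23  76]
scene5 or [332.8383 142.5451] [322 132  23  24 266]
scene5 ye [313.56 160.2 ] [304 152  21  16 100]
```

>>> drive_tool:
  commands: "20 0.23 0 0.11 0; 20 0.23 0 0.11 0; 20 0.23 0 0.11 0; 20 0.23 0 0.11 0; 20 0.1 0 0.03 0; 20 0.1 0 0 0; 20 0.0 0 0 0; 20 0 0 0 0"

```text
time: 10.65
tool_pos: [0.5627, -0.2361, 0.1718]
tool_rot: [0.002, 0.777, 0.63, -0.003]
contact_force: [-3.7, -7.9, 2.0]
gripper_width: 0.412
```

```bash
cat > chk.py <<'E'
from h import *
import sys
N=sys.argv[1]
s,M=st(); print('pinch in hopper', hop(s['tool_pos']-M[:,2]*manip.pinch_z))
for n in('side','scene'):
    im,_=grab(n,n+N);h=cv2.cvtColor(im,cv2.COLOR_RGB2HSV)
    for nm,lo,hi in (('or',(2,150,90),(14,255,255)),('ye',(22,130,80),(36,255,255))):
      m=cv2.inRange(h,lo,hi);k,l,q,ce=cv2.connectedComponentsWithStats(m)
      for i in range(1,k):
        if q[i,4]>40 and 220<ce[i][0]<400 and ce[i][1]<230: print(n,nm,ce[i],q[i])
E
python3 chk.py 6
```

```text
t 10.65 tcp [ 0.5627 -0.2361  0.1718] pinch [ 0.5627 -0.2359  0.1905] jaw -11.91 zax [-0.0013 -0.0074 -1.    ] F [-3.6516 -7.9071  1.9534] T [-1.8097  0.8566  0.1169] w 0.412
pinch in hopper [0.0276 0.0011 0.1905]
side or [288.3029 157.762 ] [278 144  21  28 416]
side ye [308.6032 158.3968] [303 152  12  18  63]
scene or [323.8835 151.6992] [313 141  23  24 266]
```

>>> drive_tool:
  commands: "20 0.1 0 0.04 0; 20 0.1 0 0.04 0; 20 0.11 0 0.07 0; 20 0.11 0 0.07 0; 20 0.12 0 0.08 0; 20 0.12 0 0.08 0; 20 0.12 0 0.07 0; 20 0.12 0 0.07 0"

```text
time: 11.75
tool_pos: [0.5702, -0.2097, 0.1585]
tool_rot: [0.004, 0.777, 0.63, -0.001]
contact_force: [-2.5, -10.1, 6.3]
gripper_width: 0.41
```

```bash
python3 chk.py 7
```

```text
t 11.75 tcp [ 0.5702 -0.2097  0.1585] pinch [ 0.5701 -0.2096  0.1772] jaw -11.92 zax [ 0.0037 -0.0083 -1.    ] F [ -2.5048 -10.1084   6.2884] T [-2.0599  0.7241 -0.0258] w 0.41
pinch in hopper [0.0003 0.0028 0.1772]
side or [286.5657 161.4741] [278 153  18  19 251]
side ye [309.069  157.5862] [304 152  11  17  58]
scene or [322.4227 155.4742] [313 147  19  20 194]
```

>>> drive_tool:
  commands: "20 0.12 0 0.04 0; 20 0.12 0 0.03 0; 20 0.12 0 0.02 0; 20 0.12 0 0 0; 20 0.06 0 0 0; 20 0 0 0 0; 20 0 0 0 0; 20 0 0 0 0"

```text
time: 12.85
tool_pos: [0.5733, -0.1928, 0.1547]
tool_rot: [0.003, 0.777, 0.63, -0.001]
contact_force: [-1.7, -6.8, 3.8]
gripper_width: 0.413
```

```bash
python3 chk.py 8
python3 - <<'E'
from h import *
a=cv2.imread('pics/side8.png')[80:230,225:375];b=cv2.imread('pics/scene8.png')[80:230,250:400]
cv2.imwrite('pics/c8.png',cv2.resize(np.hstack([a,b]),None,fx=2.6,fy=2.6,interpolation=cv2.INTER_CUBIC))
E
```

```text
t 12.85 tcp [ 0.5733 -0.1928  0.1547] pinch [ 0.5732 -0.1927  0.1734] jaw -11.9 zax [ 0.0029 -0.0058 -1.    ] F [-1.6598 -6.8452  3.7937] T [-1.5916  0.2666  0.0013] w 0.413
pinch in hopper [-0.0168  0.0024  0.1734]
side or [284.1709 167.1453] [275 163  18   9 117]
side ye [308.7846 157.4   ] [304 151  11  18  65]
scene or [318.5234 159.9844] [311 154  15  13 128]
```

View pics/c8.png

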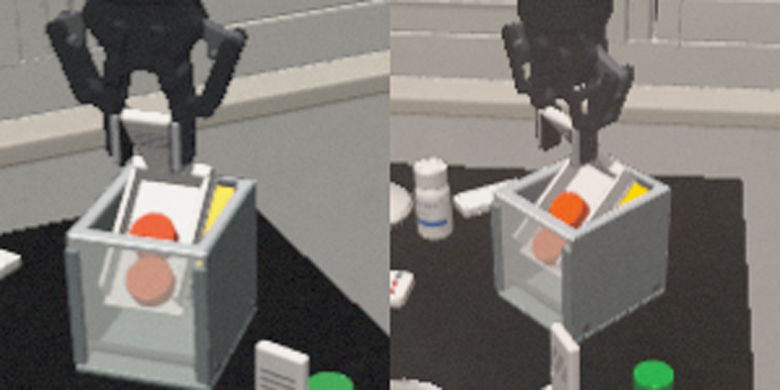

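>>> drive_tool:
  commands: "20 -0.1 -0.05 -0.08 0; 20 -0.1 0 -0.1 0; 20 -0.12 0 -0.12 0; 20 -0.12 0 -0.12 0; 20 -0.12 0 -0.12 0; 20 -0.12 0 -0.12 0; 20 -0.12 0 -0.1 0; 20 0 0 0 0"

```text
time: 13.95
tool_pos: [0.5659, -0.2144, 0.1757]
tool_rot: [0.0, 0.777, 0.63, -0.0]
contact_force: [-1.0, -0.0, 0.7]
gripper_width: 0.41
```

```bash
cat >> chk.py <<'E'
for n,bx in (('side',(225,140,330,230)),('scene',(280,140,365,215))):
    im=cv2.imread(f'pics/{n}{N}.png')[bx[1]:bx[3],bx[0]:bx[2]];h=cv2.cvtColor(im,cv2.COLOR_BGR2HSV)
    m=cv2.inRange(h,(0,45,80),(18,255,255));k,l,q,ce=cv2.connectedComponentsWithStats(m)
    for i in range(1,k):
        if q[i,4]>20: print(n,'reddish',ce[i]+bx[:2],q[i,2:])
E
python3 chk.py 9
```

```text
t 13.95 tcp [ 0.5659 -0.2144  0.1757] pinch [ 0.5659 -0.2144  0.1944] jaw -11.92 zax [ 0.0005 -0.0008 -1.    ] F [-1.0179 -0.0398  0.673 ] T [ 0.0549  0.0267 -0.0251] w 0.41
pinch in hopper [ 0.0059 -0.0003  0.1944]
side ye [309.68 156.58] [306 152   9  14  50]
side reddish [280.9355 182.5115] [ 19  15 217]
side reddish [285.3583 209.754 ] [ 18  14 187]
scene reddish [309.1859 173.8077] [ 15  15 156]
scene reddish [312.1867 190.3467] [ 9 13 75]
```

```bash
cat >> h.py <<'E'
def tri(a,b):
    cs,cd=manip.camera_params('scene'),manip.camera_params('side')
    o1,d1=ray(cs,*a);o2,d2=ray(cd,*b)
    A=np.stack([d1,-d2],1);t=np.linalg.lstsq(A,o2-o1,rcond=None)[0]
    p,q=o1+t[0]*d1,o2+t[1]*d2; return hop((p+q)/2),np.linalg.norm(p-q)
E
python3 -c "
from h import *
print(tri((309.2,173.8),(280.9,182.5)),tri((312.2,190.3),(285.4,209.8)))"
sleep 0; python3 chk.py 10 | grep reddish
```

```text
(array([-0.0436, -0.001 ,  0.0837]), np.float64(0.010435816972627758)) (array([-0.0356, -0.002 ,  0.0259]), np.float64(0.0016141858475448613))
side reddish [282.2545 201.7344] [ 26  28 448]
scene reddish [308.2775 184.1189] [ 17  24 227]
```

```bash
for i in 11 12 13 14; do python3 chk.py $i | grep reddish; done
```

```text
side reddish [279.4058 203.5854] [ 30  25 451]
scene reddish [305.8721 185.2648] [ 19  23 219]
side reddish [266.2453 210.8113] [ 18  19 265]
side reddish [286.8925 209.2043] [ 18  13 186]
scene reddish [304.3565 188.4074] [ 21  18 216]
side reddish [266.4794 210.824 ] [ 18  19 267]
side reddish [286.8011 209.3011] [ 18  13 186]
scene reddish [304.47   188.5207] [ 21  18 217]
side reddish [266.5057 210.834 ] [ 18  19 265]
side reddish [286.8207 209.2446] [ 18  13 184]
scene reddish [304.4766 188.5047] [ 21  18 214]
```

>>> drive_tool:
  commands: "20 -0.3 0 -0.4 0; 20 -0.5 0 -0.6 0; 20 -0.5 0 -0.6 0; 20 -0.5 0 -0.6 0; 20 -0.5 0 -0.6 0; 20 -0.3 0 -0.4 0; 20 0 0 0 0; 20 0 0 0 0"

```text
time: 15.55
tool_pos: [0.5495, -0.2897, 0.2703]
tool_rot: [-0.001, 0.777, 0.63, -0.0]
contact_force: [0.2, -0.6, -1.6]
gripper_width: 0.415
```

```bash
python3 chk.py 15
python3 - <<'E'
from h import *
s=manip.state();M=rot(s['tool_rot'])
move((.645,.009,s['tool_pos'][2]),M,s['tool_pos'])
E
```

```text
t 15.55 tcp [ 0.5495 -0.2897  0.2703] pinch [ 0.5495 -0.2897  0.289 ] jaw -11.89 zax [-0.0012  0.0011 -1.    ] F [ 0.2274 -0.5785 -1.6369] T [-0.0231 -0.0217 -0.0061] w 0.415
pinch in hopper [ 0.083  -0.0007  0.289 ]
side ye [287.8916 159.4918] [261 147  54  26 913]
scene ye [324.023  153.0144] [300 140  50  27 695]
side reddish [266.5019 210.8415] [ 18  19 265]
side reddish [286.8541 209.2216] [ 18  13 185]
scene reddish [304.5455 188.4773] [ 22  18 220]
units xyz [10.3886  1.072   0.008 ]
```

>>> drive_tool:
  commands: "20 0.6 0.13 0 0; 20 0.95 0.13 0 0; 20 0.95 0.13 0 0; 20 0.95 0.13 0 0; 20 0.95 0.13 0 0; 20 0.95 0.13 0 0; 20 0.95 0.13 0 0; 20 0.95 0.13 0 0"

```text
time: 16.65
tool_pos: [0.6253, -0.0812, 0.2708]
tool_rot: [-0.0, 0.776, 0.63, 0.0]
contact_force: [-0.0, 0.2, -0.5]
gripper_width: 0.411
```

>>> drive_tool:
  commands: "20 0.95 0 0 0; 20 0.95 0 0 0; 20 0.95 0 0 0; 20 0.3 0 0 8.8; 20 0 0 0 8.8; 20 0 0 0.5 8.8; 20 0 0 0.9 0; 20 0 0 0.9 0"

```text
time: 17.65
tool_pos: [0.6444, 0.0104, 0.2014]
tool_rot: [-0.0, 0.9, 0.437, 0.0]
contact_force: [0.1, -1.3, -0.5]
gripper_width: 0.411
```

```bash
python3 chk.py 16
python3 - <<'E'
from h import *
a=cv2.imread('pics/side16.png')[80:330,130:380];b=cv2.imread('pics/scene16.png')[60:310,170:420]
cv2.imwrite('pics/c9.png',cv2.resize(np.hstack([a,b]),None,fx=1.6,fy=1.6,interpolation=cv2.INTER_CUBIC))
E
```

```text
t 17.65 tcp [0.6444 0.0104 0.2014] pinch [0.6444 0.0104 0.2201] jaw -38.22 zax [ 0.0001  0.0005 -1.    ] F [ 0.0597 -1.2577 -0.5232] T [-0.0327  0.0217  0.0008] w 0.411
pinch in hopper [-0.2303  0.03    0.2201]
side ye [287.9145 159.4825] [261 147  54  26 912]
scene ye [323.9511 152.9971] [300 140  49  27 696]
side reddish [266.5057 210.8365] [ 18  19 263]
side reddish [286.8207 209.2446] [ 18  13 184]
scene reddish [304.6486 188.5135] [ 22  18 222]
```

View pics/c9.png

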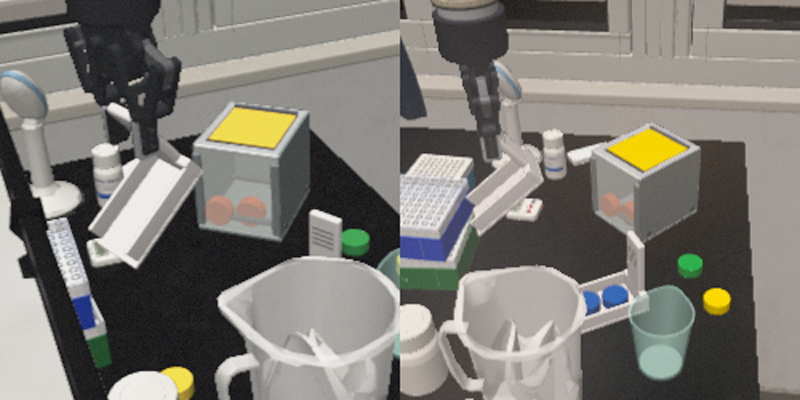

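Run:
```python
from h import *
c=dict(fx=301.1226,fy=301.1226,cx=315.0839,cy=193.8967,xyz=np.array([.6252,.0686,.3726]),orientation=[.1379,.9904,.0005,-.0012])
for z in(.06,.09,.11): print(z,onz(c,430,202,z),onz(c,374,98,z))
for q in((368,241),(388,264),(410,250),(400,225)): print('dev',onz(c,*q,.015))
# rack top height from scene/side: nearest top corner
print(tri((216,181),(180+0,256)))
a=np.radians(-38.2)
for p in((.6444,.0104),(.593,-.055)): print(p,[np.array(p)+k*.057*np.array([np.cos(a),np.sin(a)]) for k in(1,-1)])
```

```text
0.06 [ 0.7493 -0.0292  0.06  ] [0.6827 0.0785 0.06  ]
0.09 [ 0.7374 -0.0198  0.09  ] [0.6772 0.0776 0.09  ]
0.11 [ 0.7295 -0.0135  0.11  ] [0.6735 0.0769 0.11  ]
dev [ 0.6927 -0.0961  0.015 ]
dev [ 0.7208 -0.1291  0.015 ]
dev [ 0.748  -0.1087  0.015 ]
dev [ 0.7323 -0.0739  0.015 ]
(array([-0.2199,  0.1206,  0.052 ]), np.float64(0.044940925221331814))
(0.6444, 0.0104) [array([ 0.6892, -0.0248]), array([0.5996, 0.0456])]
(0.593, -0.055) [array([ 0.6378, -0.0902]), array([ 0.5482, -0.0198])]
```

>>> drive_tool:
  commands: "20 0 0 0.6 0; 20 0 0 0.7 0; 20 0 0 0.7 0; 20 0 0 0.5 0; 20 0 0 0.25 0; 20 0 0 0.15 0; 20 0 0 0 0; 20 0 0 0 0"

```text
time: 18.75
tool_pos: [0.6452, 0.0086, 0.1161]
tool_rot: [0.0, 0.9, 0.436, 0.001]
contact_force: [-0.3, 0.2, -0.5]
gripper_width: 0.412
```

```bash
python3 chk.py 17|head -2
```

```text
t 18.75 tcp [0.6452 0.0086 0.1161] pinch [0.6451 0.0086 0.1348] jaw -38.3 zax [ 0.0015 -0.0001 -1.    ] F [-0.2783  0.1736 -0.5347] T [ 0.0587 -0.0124  0.0567] w 0.412
pinch in hopper [-0.2287  0.0311  0.1348]
```

>>> drive_tool:
  commands: "20 0 0 0.3 0; 20 -0.25 0 0.07 0; 20 -0.26 0 0.07 0; 20 -0.28 0 0.1 0; 20 -0.28 0 0.1 0; 20 -0.26 0 0.13 0; 20 -0.27 0 0.14 0; 20 0 0 0 0"

```text
time: 19.85
tool_pos: [0.6156, -0.0304, 0.0898]
tool_rot: [0.001, 0.9, 0.436, 0.001]
contact_force: [-0.5, -0.2, 7.7]
gripper_width: 0.414
```

```bash
python3 chk.py 18|head -2
```

```text
t 19.85 tcp [ 0.6156 -0.0304  0.0898] pinch [ 0.6156 -0.0304  0.1085] jaw -38.35 zax [ 0.0029 -0.0016 -1.    ] F [-0.4975 -0.1755  7.71  ] T [ 0.1557 -0.1666 -0.0726] w 0.414
pinch in hopper [-0.1844  0.0102  0.1085]
```

>>> drive_tool:
  commands: "20 -0.25 0 0.17 0; 20 -0.25 0 0.18 0; 20 -0.22 0 0.2 0; 20 -0.22 0 0.21 0; 20 -0.18 0 0.2 0; 20 -0.18 0 0.17 0; 20 0 0 0 0; 20 0 0 0 0"

```text
time: 20.95
tool_pos: [0.5912, -0.0611, 0.0553]
tool_rot: [0.001, 0.9, 0.436, 0.0]
contact_force: [-0.9, -2.0, 5.0]
gripper_width: 0.409
```

```bash
python3 chk.py 19|head -2
```

```text
t 20.95 tcp [ 0.5912 -0.0611  0.0553] pinch [ 0.5912 -0.0611  0.074 ] jaw -38.33 zax [ 0.0017 -0.0023 -1.    ] F [-0.8993 -2.0188  5.0129] T [ 0.0341 -0.1481 -0.0869] w 0.409
pinch in hopper [-0.1494 -0.0073  0.074 ]
```

>>> drive_tool:
  commands: "20 0 0 0.05 0; 20 0 0 0.05 0; 20 0 0 0 0; 20 0 0 0 0; 20 0 0 0 0; 20 0 0 0 0; 20 0 0 0 0; 20 0 0 0 0"

```text
time: 22.05
tool_pos: [0.5914, -0.0615, 0.0546]
tool_rot: [0.002, 0.9, 0.436, -0.0]
contact_force: [-6.2, -2.8, 17.3]
gripper_width: 0.409
```

```bash
python3 chk.py 20|head -2
```

```text
t 22.05 tcp [ 0.5914 -0.0615  0.0546] pinch [ 0.5914 -0.0614  0.0733] jaw -38.3 zax [ 0.0008 -0.0029 -1.    ] F [-6.1991 -2.8021 17.2599] T [0.2746 1.0041 0.0894] w 0.409
pinch in hopper [-0.1491 -0.007   0.0733]
```

>>> drive_tool:
  commands: "20 0 0 -0.05 0; 20 0 0 -0.03 0; 85 0 0 0 0; 85 0 0 0 0; 85 0 0 0 0; 85 0 0 0 0; 85 0 0 0 0; 85 0 0 0 0"

```text
time: 23.15
tool_pos: [0.5907, -0.0596, 0.0534]
tool_rot: [0.0, 0.9, 0.436, -0.0]
contact_force: [0.3, 0.1, -0.2]
gripper_width: 0.993
```

>>> drive_tool:
  commands: "85 0 0 -0.3 0; 85 0 0 -0.6 0; 85 0 0 -0.9 0; 85 0 0 -0.9 0; 85 0 0 -0.9 0; 85 0 0 -0.9 0; 85 0 0 -0.9 0; 85 0 0 0 0"

```text
time: 24.15
tool_pos: [0.5926, -0.06, 0.2201]
tool_rot: [0.002, 0.9, 0.436, 0.003]
contact_force: [-0.3, -0.4, -0.6]
gripper_width: 0.991
```

```bash
python3 chk.py 21
python3 - <<'E'
from h import *
im,c=grab('wrist','wrist21');ims,_=grab('side','side22')
h=cv2.cvtColor(im,cv2.COLOR_RGB2HSV)
w=cv2.inRange(h,(0,0,150),(180,60,255))
k=[q for q in cv2.findContours(w,0,cv2.CHAIN_APPROX_NONE)[0] if cv2.contourArea(q)>500]
for q in k:
    r=cv2.minAreaRect(np.float32([onz(c,*p[0],.024)[:2]*1000 for p in q])); 
    if abs(r[0][0]-630)<60 and abs(r[0][1])<70: print(r)
# expected corners if flat: P known
P=np.array([.5914,-.0615]);a=np.radians(51.7);d=np.array([np.cos(a),np.sin(a)]);n=np.array([-d[1],d[0]])
g=cv2.cvtColor(ims,cv2.COLOR_RGB2GRAY)
cd=manip.camera_params('side')
for nm,al,y,z in(('lipL',.105,.03,0),('lipR',.105,-.03,0),('lipLtop',.105,.03,.024),('tabtopL',0,.018,.1),('tabtopR',0,-.018,.1)):
    p=np.r_[P+al*d+y*n,z];print(nm,np.round(proj(cd,p)),np.round(proj(c,p)))
m=cv2.inRange(cv2.cvtColor(ims,cv2.COLOR_RGB2HSV),(0,0,140),(180,50,255));m[:, :200]=0;m[:,285:]=0;m[:195]=0
q=max(cv2.findContours(m,0,cv2.CHAIN_APPROX_NONE)[0],key=cv2.contourArea);print(cv2.boundingRect(q),cv2.approxPolyDP(q,3,True)[:,0].tolist())
E
```

```text
t 24.15 tcp [ 0.5926 -0.06    0.2201] pinch [ 0.5924 -0.06    0.2388] jaw -38.3 zax [ 0.0075 -0.0017 -1.    ] F [-0.3442 -0.3659 -0.5739] T [-0.02   -0.0421  0.0231] w 0.991
pinch in hopper [-0.1507 -0.0063  0.2388]
side ye [287.9145 159.4825] [261 147  54  26 912]
scene ye [324.0043 153.023 ] [300 140  50  27 695]
side reddish [270.0196 205.3137] [13 11 51]
side reddish [286.8207 209.2446] [ 18  13 184]
scene reddish [304.6667 188.455 ] [ 22  18 222]
((618.06689453125, -28.023399353027344), (107.29983520507812, 59.94795227050781), 51.763023376464844)
lipL [230. 293.] [289.  76.]
lipR [207. 277.] [343.  76.]
lipLtop [229. 282.] [287.  73.]
tabtopL [270. 212.] [296. 190.]
tabtopR [256. 204.] [336. 190.]
(210, 202, 75, 95) [[260, 202], [258, 212], [269, 218], [263, 217], [270, 221], [265, 221], [270, 228], [259, 223], [260, 234], [212, 262], [214, 271], [210, 274], [233, 290], [265, 270], [284, 296], [284, 255], [274, 245], [274, 210]]
```

Run:
```python
from h import *
im=cv2.imread('pics/scene21.png');m=cv2.inRange(cv2.cvtColor(im,cv2.COLOR_BGR2HSV),(100,150,90),(120,255,255))
k,l,s,ce=cv2.connectedComponentsWithStats(m);print([ce[i] for i in range(1,k) if s[i,4]>60])
print(manip.job_done())
```

```text
[array([149.8963, 212.2667]), array([162.6292, 212.9101]), array([303.9407, 244.037 ]), array([289.0282, 247.3662])]
the job is handed in; nothing more can be done
None
```

The job is handed in at about 24 s of the 64 s allowed, and every check passed. Both orange caps are in the hopper, the flap is shut and the empty scoop stands upright on the bench.

**How it was done:** The tool cannot tilt, so I gripped the tab across its width to let the scoop pivot between the pads. I tilted it about 24° against the hopper's outer +x wall. The lip then went over the hinge side and pushed the flap open. Tipping on against the rim on the far side brought it to about 45°. Drawing back let both caps drop onto the hopper floor. Afterwards I lowered the scoop lip-first so the bench turned it level, let go and moved clear.

**Last checks:**
- **Caps:** both orange caps were seen at rest on the hopper floor. In the last side picture one of them is partly hidden.
- **Flap:** it sits at the same pixels as at the start, so it is shut.
- **Scoop:** its outline measures 107 x 60 mm and the tab is upright. It stands about 7 mm farther back than worked out from the grip.
- **Blue caps:** they are at the same pixels as at the start, within 0.1 px.
- **Forces:** the highest reading at the end of any move was about 19 N, while pressing the scoop flat on the bench. The gripper never touched the flap.

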